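Lay the plaster mould down on its tilting rest

ROBOT

A 7-joint arm with a two-finger parallel gripper is mounted at the origin on the work surface. World frame = base frame: x ahead of the robot, y to its left, z up, the work surface at z = 0. Lengths are in m, angles in rad, forces in N, time in s.
With the tool pointing down it reaches from about 0.4 to 0.875 m from the base axis. Payload 4.4 kg.
Tool frame: the origin (TCP) lies between the finger pads; the fingertips stand 19 mm ahead of it and the grasp point (between the pads) is the TCP (arm.tips_ahead is the distance from the TCP to the fingertips, in m); z points along the fingers, y is the line along which they close (so a half turn about z gives the same grasp; the last joint's range is limited). The gripper opens to 85 mm and grips with 20 to 120 N. Pads are 22 mm wide; open, the fingers measure 114 mm over their backs; the gripper's body (76 mm by 85 mm) begins 54 mm behind the grasp point. The pads swing forward as they close: fully open they stand 13 mm farther back than shut.
Start: joints at [1.136, 0.628, 0.038, 1.517, -0.027, 0.996, -0.02], TCP at [0.234, -0.606, 0.25] pointing down, gripper open.
Joint ranges: [-3.06, 3.06], [-0.37, 2.12], [-1.25, 1.32], [0.18, 2.47], [-1.1, 4.24], [0.23, 1.98], [-2.94, 2.94]. Speed limits (rad/s): [2.57, 2.57, 3.14, 3.14, 3.14, 3.14, 3.14].

INTERFACE

Orientations are given as a rotation vector (axis times angle).
In Python, from plant import arm, get_image gives the robot as it stands.
- The arm moves only by the shell command python3 -m crank 'ROWS' [FORCE]. ROWS is JSON, a list of rows, each a list of 7 numbers: the shift along the tool's x, y, z scaled (see below), then the turn, a rotation vector about the tool's x, y, z scaled (see below), then the gripper's target within -1 to 1 (shut at 1, half-way at 0, fully open at -1). In form: [[dx, dy, dz, wx, wy, wz, claw], ...]. A call has 1 to 8 rows; each row shifts and turns the commanded pose from where the row before left it, along the tool's axes as they then stand; what a row does not reach is not made up. The controller multiplies each number of a shift by 25 mm and each number of a turn by 2 rad. A row lasts 1/8 s, in which the tool goes at most 62.5 mm and 10.7 degrees, less where a joint would pass 70% of its speed; a pose out of reach is approached as far as the arm can. A call with a number of a shift or a turn outside -1 to 1 is refused whole. A call with a gripper value outside its range is refused whole. The fingers move at their own pace and stop on an object; FORCE is the grip in N (left out, the last holds). Time passes only in rows, so rows that do not move let the fingers close. It gives the time, the measured TCP pose, the force, the opening and the grip force at its end, in the units of the state.
- arm.get_state(): the state, without advancing time (a new reading comes with each control period).
- get_image(name): name is "scene" or "top" or "wrist"; returns a dict with "img" (400x640x3 uint8, red, green, blue), "range_z" (400x640 float32, m along the optical axis (not along the pixel's ray), 0 where there is no reading), "mtx" (3x3 intrinsics, pixels), "position" and "rotation" of the camera in the world; the wrist camera has in their place "mount" (4x4, takes a point from camera to tool coordinates, whose origin is the TCP and whose axes are the flange's). Camera axes: x right, y up, looking along -z (the intrinsics and any distortion apply to the point x, -y, -z); pixel columns grow to the right and rows downward; lengths in m; the calibration is good to about 2 mm. A picture is of the moment at which its call begins: read the wrist's pose just before it.
- arm.finish_job(): hands the job in; it is judged then, once.
The state is a dict: "time_s": time; "qpos": joint angles; "joint_vel": joint speeds; "joint_torque": joint torques, N m; "ee_pos": TCP position; "eef_rot": TCP orientation; "wrist_force": force on the tool from outside, world axes, zero at the start; "wrist_torque": the same for the moment, N m; "opening": finger opening in m; "gripper_force": force on a finger pad.
Only numpy, scipy, OpenCV 4.12 (cv2) and the standard library are available. Lean on these libraries where they do the work, as an engineer would, in place of code of your own. Each camera call takes 0.05 s, during which the arm holds its last target. There are 200 camera calls.

TASK

Push the tall plaster mould over so that it leans against the cork-faced backrest of the tilting rest, then press it on down with the fingertips, slowly, until mould and backrest lie flat and the mould comes to rest gently on its side. Do not lift the mould off the bench, do not let it fall over, and leave the jar, the mug and the clay figure where they stand; finish with the hand clear of everything.

Things in the scene. Friction and masses are not known exactly. Their poses are not given: they have to be found in the camera images.
- mould: Loose tall plaster mould: off-white block, two black rubber bands, pour hole. 90 mm (its x) by 100 (y) by 220 (z), 0.5 to 0.75 kg. Origin: centre of the underside, z up its height, +x face towards the backrest. Stands upright, centred on the rest within 10 mm, turned up to 0.08 rad. Too thick to grip. Balances on its lower +x edge at 0.39 rad tilt; pushed near its top it tips without sliding.
- mould_center (a point): Centre of the mould block, 110 mm above its underside.
- mould_toe (a point): Middle of the mould's lower +x edge, the edge it tips over (45 mm along its x from the origin, at the underside). At the start 5 to 15 mm short of the hinge line.
- cradle: Green fixed frame of the tilting rest, screwed down: two side rails 12 mm high, 156 mm apart, from 30 mm behind to 240 mm ahead of the hinge, hinge cheeks 44 mm high, black rubber stop bar. Origin: on the bench below the middle of the hinge line; x is level and points the way backrest and mould go down, y along the hinge, z up. The mould stands on its -x side.
- hinge (a point): Middle of the hinge line of the backrest, 30 mm above the bench; the line runs along the cradle's y. The cork face of the backrest lies in a plane through this line.
- backrest_end (a point): Middle of the free end of the cork face, 200 mm from the hinge line.
- backrest (a joint): Lean of the 124 mm wide, 16 mm thick wooden backrest from vertical, rad: starts at 0.42 to 0.55; 1.571 is level on its stop (cork face then 30 mm above the bench, top of the lying mould 120 mm). Its stiff friction hinge (1.4 N m) stays where it is left, even under the mould's weight; pressing both down takes 4 to 12 N at the mould's top end.
- jar: Loose small white screw-top plastic jar, 48 mm across, 75 mm high; origin at the centre of its underside. To be left alone.
- mug: Loose blue ceramic mug, 72 mm across plus a handle, 85 mm high; origin at the centre of its underside. To be left alone.
- maquette: Loose small turned terracotta figure, 52 mm across its foot, 104 mm high; origin at the centre of its underside. To be left alone.
There are look-alikes about, which are no part of the job. What is meant by the mould is not orange or red, and is the larger of those in its own colour.

How it is judged:
By the outcome, as a careful person would: the job done as asked, in the order asked, and still so for the second after the job is handed in, with the robot touching nothing.
It also fails if it takes over 40 s, if anything falls off the work surface, if the arm or the gripper's body presses on something with over 40 N, if the wrist force passes 120 N, or if a joint passes its speed limit or range.

## Working session

There is one attempt and no reset: what is moved stays moved. The work goes in short steps, Python scripts to look and compute and a shell command to move; the robot and the scene stay as the last step left them, time stands still between calls to the robot, and variables do not carry over. Pictures are saved under pics/ and viewed, at most 10 in all, crops included, and the job is handed in when it is done.

```bash
mkdir -p pics; ls; cat > h.py <<'E'
import numpy as np, cv2
from plant import arm, get_image
def pts(d):
    K=np.array(d["mtx"]); z=d["range_z"]; v,u=np.mgrid[:400,:640]
    P=np.stack([(u-K[0,2])/K[0,0]*z,-(v-K[1,2])/K[1,1]*z,-z],-1)
    R=np.array(d["rotation"])
    return P@R.T+np.array(d["position"])
E
python3 - <<'E'
from h import *
print(arm.get_state())
ims=[]
for n in("scene","top"):
    d=get_image(n); print(n,[(k,np.shape(v)) for k,v in d.items()],d["position"],d["rotation"],d["mtx"])
    np.savez(f"{n}0.npz",**{k:v for k,v in d.items() if isinstance(v,(np.ndarray,list))})
    cv2.imwrite(f"pics/{n}0.png",d["img"][:,:,::-1])
E
```

```text
pics
{'time_s': 0.0, 'qpos': array([ 1.13621911,  0.62932351,  0.03844735,  1.51835883, -0.02703875,
        0.99628135, -0.02000782]), 'joint_vel': array([ 1.87377857e-04, -6.24865383e-05, -6.75830754e-04,  1.42992464e-03,
       -5.61956458e-04,  1.83002498e-03, -1.84044049e-03]), 'joint_torque': array([-7.55691981e-04, -5.63403046e+01,  1.22600555e+00, -1.93444276e+01,
        1.10328294e-02,  1.05497916e-02, -2.96457941e-06]), 'ee_pos': array([ 0.23413589, -0.60574811,  0.24940672]), 'eef_rot': array([-3.08655530e+00, -5.75611719e-01,  5.23702010e-04]), 'wrist_force': array([ 0.56821485, -0.30616887,  0.2002309 ]), 'wrist_torque': array([-0.07425487, -0.01861724, -0.03561046]), 'gripper_force': 0.0, 'opening': 0.08544491309005665}
scene [('img', (400, 640, 3)), ('range_z', (400, 640)), ('mtx', (3, 3)), ('position', (3,)), ('rotation', (3,))] [0.52295668 0.31503387 1.26949289] [ 0.00790294 -0.51748116 -3.07734255] [[458.95911849   0.         323.08815304]
 [  0.         458.95911849 199.63016916]
 [  0.           0.           1.        ]]
top [('img', (400, 640, 3)), ('range_z', (400, 640)), ('mtx', (3, 3)), ('position', (3,)), ('rotation', (3,))] [ 0.49537559 -0.03762513  0.97559249] [ 0.01419098 -0.05324343 -1.57465049] [[361.47760459   0.         316.33652527]
 [  0.         361.47760459 198.21153775]
 [  0.           0.           1.        ]]
```

View pics/scene0.png

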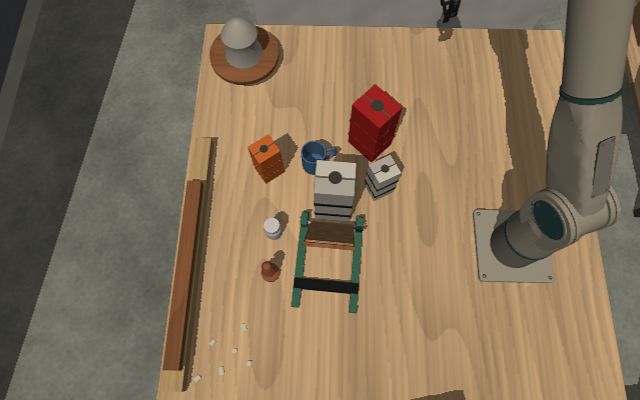

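View pics/top0.png

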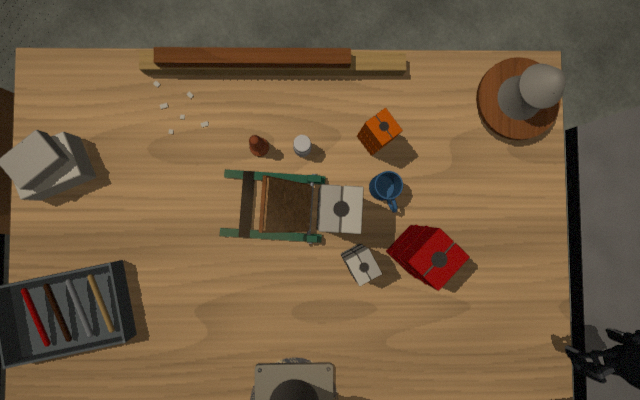

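The mould is the white block at scene (335,190) / top (341,210). The rest lies to its left in the top view, towards world +y, with the cork at (288,205). The mug is at (387,187), the jar at (302,146) and the figure at (258,146). The decoys are the small white block (362,265), the red block (430,258) and the orange block (380,132).

```bash
sed -i 's/R=np.array(d\["rotation"\])/R=cv2.Rodrigues(np.array(d["rotation"]))[0]/' h.py
cat > m.py <<'E'
from h import *
def run(files):
  for n in files:
    d=dict(np.load(n)); P=pts(d); ok=d["range_z"]>0; hsv=cv2.cvtColor(d["img"],cv2.COLOR_RGB2HSV)
    H,S,V=[hsv[...,i].astype(int) for i in range(3)]
    box=ok&(P[...,0]>.3)&(P[...,0]<.75)&(P[...,1]>-.45)&(P[...,1]<.3)&(P[...,2]>.01)
    def cc(m,name,ztop=True):
        k,l,st,ce=cv2.connectedComponentsWithStats(m.astype(np.uint8))
        for i in range(1,k):
            if st[i,4]<40: continue
            q=P[l==i]; zt=np.percentile(q[:,2],98)
            t=q[q[:,2]>zt-.012]
            r=cv2.minAreaRect((t[:,:2]*1000).astype(np.float32))
            print(n,name,st[i,4],"ztop %.3f"%zt,"rect",np.round(r[0],0),np.round(r[1],0),round(r[2],1))
    cc(box&(S<60)&(V>110),"white")
    cc(box&((H<5)|(H>172))&(S>150),"red")
    cc(box&(H>=5)&(H<12)&(S>150)&(V>80),"orange")
    cc(box&(H>95)&(H<125)&(S>90),"blue")
    g=box&(H>55)&(H<95)&(S>60)
    cc(g,"green")
    q=P[g]; r=cv2.minAreaRect((q[:,:2]*1000).astype(np.float32)); print("green all",r)
    # cork: dark brown, steep surface
    c=box&(H<25)&(V<110)&(S>60)&(P[...,2]>.04)
    k,l,st,ce=cv2.connectedComponentsWithStats(c.astype(np.uint8)); 
    if k>1:
        i=1+np.argmax(st[1:,4]); q=P[l==i]; m=q.mean(0); 
        for _ in range(3):
            U,s,Vt=np.linalg.svd(q-q.mean(0),full_matrices=False); nn=Vt[2]*np.sign(Vt[2,2]); e=(q-q.mean(0))@nn; q=q[abs(e)<.006]
        print(n,"cork",len(q),"mean",q.mean(0),"n",nn,"lo",q[q[:,2].argmin()],"hi",q[q[:,2].argmax()],"lean",np.pi/2-np.arccos(nn[2]))
if __name__=="__main__":
    np.set_printoptions(precision=3,suppress=True); run(["scene0.npz","top0.npz"])
E
python3 m.py
```

```text
scene0.npz white 472 ztop 0.151 rect [ 372. -164.] [67. 62.] 28.3
scene0.npz white 579 ztop 0.223 rect [ 503. -130.] [45. 99.] 85.7
scene0.npz white 604 ztop 0.223 rect [506. -84.] [43. 99.] 86.5
scene0.npz white 253 ztop 0.078 rect [672. -23.] [41. 41.] 47.2
scene0.npz red 2480 ztop 0.222 rect [ 397. -311.] [ 92. 101.] 46.6
scene0.npz orange 962 ztop 0.153 rect [ 696. -214.] [67. 62.] 36.5
scene0.npz orange 220 ztop 0.104 rect [676.  93.] [20. 24.] 45.2
scene0.npz blue 477 ztop 0.086 rect [ 564. -238.] [71. 70.] 62.1
scene0.npz green 345 ztop 0.046 rect [586. -54.] [37. 18.] 83.4
scene0.npz green 365 ztop 0.047 rect [436. -20.] [83. 18.] 79.8
scene0.npz green 106 ztop 0.016 rect [602. 159.] [51. 21.] 83.9
scene0.npz green 99 ztop 0.016 rect [447. 171.] [50. 20.] 85.8
green all ((516.6344604492188, 55.9698486328125), (269.1692199707031, 175.81309509277344), 85.74441528320312)
scene0.npz cork 244 mean [ 0.415 -0.28   0.135] n [0.213 0.977 0.004] lo [ 0.423 -0.276  0.042] hi [ 0.365 -0.272  0.219] lean 0.0038892437269191227
top0.npz white 222 ztop 0.078 rect [673. -24.] [40. 41.] 63.8

[... 180 characters left out ...]
27.] 27.9
top0.npz white 331 ztop 0.149 rect [ 366. -152.] [66. 28.] 27.8
top0.npz red 2874 ztop 0.222 rect [ 399. -312.] [89. 99.] 45.8
top0.npz orange 101 ztop 0.104 rect [676.  94.] [21. 18.] 87.1
top0.npz blue 499 ztop 0.086 rect [ 565. -238.] [69. 72.] 67.2
top0.npz green 75 ztop 0.015 rect [603. 157.] [44. 19.] 84.0
top0.npz green 380 ztop 0.045 rect [587. -55.] [35. 18.] 84.4
top0.npz green 253 ztop 0.046 rect [433. -44.] [36. 15.] 89.0
green all ((518.048583984375, 53.512596130371094), (261.93426513671875, 174.8124237060547), 85.75071716308594)
top0.npz cork 2250 mean [0.513 0.009 0.131] n [-0.063 -0.858  0.509] lo [ 0.508 -0.044  0.04 ] hi [0.562 0.053 0.201] lean 0.5339587593120141
```

Measurements agree: mould top 0.222, toe about 12 mm short of the hinge at (0.510,-0.050,0.03), cradle x = (0.074,0.997), and backrest lean 0.53. I'll start the approach.

```bash
cat > rel.py <<'E'
# usage: rel.py cx cz tilt N [lat]: rows (equal) to bring the fingertips to cradle (cx,cz) mm, tool tilted by tilt towards cradle +x
import sys; from h import *
from scipy.spatial.transform import Rotation as Ro
cx=np.array([.074,.997,0]); cx/=np.linalg.norm(cx); cy=np.array([-cx[1],cx[0],0]); up=np.array([0,0,1.]); Hn=np.array([.510,-.050,0])
def main(x,z,th,N,lat=0):
    s=arm.get_state(); R=Ro.from_rotvec(s["eef_rot"]); p=s["ee_pos"]; ta=arm.tips_ahead
    c=p+R.apply([0,0,ta])-Hn
    zt=-np.cos(th)*up+np.sin(th)*cx; yt=-cy; Rt=Ro.from_matrix(np.stack([np.cross(yt,zt),yt,zt],1))
    tgt=Hn+cx*x/1e3+cy*lat/1e3+up*z/1e3-zt*ta
    w=(R.inv()*Rt).as_rotvec()/N; A=sum(Ro.from_rotvec(w*k).as_matrix() for k in range(N))
    d=np.linalg.solve(A,R.inv().apply(tgt-p))
    zz=R.apply([0,0,1])
    print("t %.2f tips %.3f cradle x %.0f lat %.0f z %.0f tilt %.2f"%(s["time_s"],ta,c@cx*1e3,c@cy*1e3,c[2]*1e3,np.arctan2(zz@cx,-zz[2])),"F",np.round(s["wrist_force"],1),"open %.3f"%s["opening"])
    print("row",np.round(d/.025,2),np.round(w/2,3))
a=list(map(float,sys.argv[1:])); main(a[0],a[1],a[2],int(a[3]),*a[4:])
E
python3 -m crank '[[1,-0.63,-0.5,0,0,0,0],[1,-0.63,-0.5,0,0,0,0],[1,-0.63,-0.5,0,0,0,0],[1,-0.63,-0.5,0,0,0,0],[1,-0.63,-0.5,0,0,0,0],[1,-0.63,-0.5,0,0,0,0],[1,-0.63,-0.5,0,0,0,0],[1,-0.63,-0.5,0,0,0,0]]'
python3 rel.py -170 290 0.65 8
```

```text
time_s: 1.1
ee_pos: [0.3758, -0.4156, 0.3504]
eef_rot: [-3.088, -0.576, 0.001]
wrist_force: [-0.2, -1.3, -0.2]
opening: 0.0426
gripper_force: 0.0
t 1.10 tips 0.019 cradle x -375 lat 107 z 331 tilt 0.00 F [-0.2 -1.3 -0.2] open 0.043
row [ 1.06 -0.12  0.56] [ 0.023  0.036 -0.068]
```

```bash

python3 -m crank '[[1,-0.12,0.4,0.023,0.036,-0.068,0],[1,-0.12,0.4,0.023,0.036,-0.068,0],[1,-0.12,0.4,0.023,0.036,-0.068,0],[1,-0.12,0.4,0.023,0.036,-0.068,0],[1,-0.12,0.4,0.023,0.036,-0.068,0],[1,-0.12,0.4,0.023,0.036,-0.068,0],[1,-0.12,0.4,0.023,0.036,-0.068,0],[1,-0.12,0.4,0.023,0.036,-0.068,0]]'
python3 rel.py -125 200 0.65 6; python3 -c "
from h import *; print(arm.get_state()['qpos'])"
```

```text
time_s: 2.1
ee_pos: [0.4866, -0.248, 0.3309]
eef_rot: [-1.916, -1.789, -0.646]
wrist_force: [0.9, 0.4, -0.5]
opening: 0.0429
gripper_force: 0.0
t 2.10 tips 0.019 cradle x -188 lat 9 z 316 tilt 0.65 F [ 0.9  0.4 -0.5] open 0.043
row [-0.14  0.06  0.87] [-0. -0.  0.]
[ 0.97867382  0.65311694 -0.45977534  1.48599455 -0.29594527  1.39293112
  0.59275054]
```

```bash

python3 -m crank '[[-0.14,0.06,0.87,0,0,0,0],[-0.14,0.06,0.87,0,0,0,0],[-0.14,0.06,0.87,0,0,0,0],[-0.14,0.06,0.87,0,0,0,0],[-0.14,0.06,0.87,0,0,0,0],[-0.14,0.06,0.87,0,0,0,0],[0,0,0,0,0,0,0]]'
python3 rel.py -100 197 0.65 8
python3 - <<'E'
from h import *
cv2.imwrite("pics/s1.png",cv2.resize(get_image("scene")["img"][100:330,230:430,::-1],None,fx=2.5,fy=2.5))
E
```

```text
time_s: 2.98
ee_pos: [0.4991, -0.1861, 0.2136]
eef_rot: [-1.919, -1.785, -0.642]
wrist_force: [0.1, -0.0, 0.1]
opening: 0.0429
gripper_force: 0.0
t 2.98 tips 0.019 cradle x -125 lat 1 z 198 tilt 0.65 F [ 0.1 -0.   0.1] open 0.043
row [0.1  0.   0.08] [-0. -0. -0.]
```

View pics/s1.png

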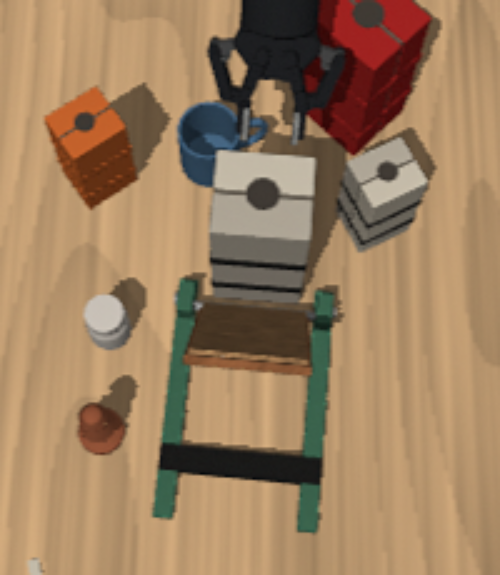

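The fingers are centred behind the mould. Now the slow push.

```bash

python3 -m crank '[[0.14,0,0.11,0,0,0,0],[0.14,0,0.11,0,0,0,0],[0.14,0,0.11,0,0,0,0],[0.14,0,0.11,0,0,0,0],[0.14,0,0.11,0,0,0,0],[0.14,0,0.11,0,0,0,0],[0.14,0,0.11,0,0,0,0],[0.14,0,0.11,0,0,0,0]]'
python3 rel.py -57 206 0.6 8
```

```text
time_s: 4.03
ee_pos: [0.5026, -0.1514, 0.2141]
eef_rot: [-1.922, -1.787, -0.644]
wrist_force: [-0.6, -0.8, 1.6]
opening: 0.0426
gripper_force: 0.9
t 4.03 tips 0.019 cradle x -90 lat -0 z 199 tilt 0.65 F [-0.6 -0.8  1.6] open 0.043
row [ 0.16 -0.    0.07] [-0.    -0.003  0.   ]
```

```bash

python3 -m crank '[[0.16,0,0.07,0,-0.003,0,0],[0.16,0,0.07,0,-0.003,0,0],[0.16,0,0.07,0,-0.003,0,0],[0.16,0,0.07,0,-0.003,0,0],[0.16,0,0.07,0,-0.003,0,0],[0.16,0,0.07,0,-0.003,0,0],[0.16,0,0.07,0,-0.003,0,0],[0.16,0,0.07,0,-0.003,0,0]]'
python3 rel.py -32 211 0.55 8
cat > look.py <<'E'
import sys; from h import *; import m
np.set_printoptions(precision=3,suppress=True)
d=get_image("scene"); cv2.imwrite(f"pics/{sys.argv[1]}.png",cv2.resize(d["img"][100:330,230:430,::-1],None,fx=2.5,fy=2.5))
E
python3 look.py s2
```

```text
time_s: 5.03
ee_pos: [0.505, -0.1173, 0.2216]
eef_rot: [-1.953, -1.817, -0.602]
wrist_force: [-0.3, -0.3, 0.3]
opening: 0.0425
gripper_force: 0.4
t 5.03 tips 0.019 cradle x -57 lat 0 z 206 tilt 0.60 F [-0.3 -0.3  0.3] open 0.042
row [0.12 0.   0.05] [-0.    -0.003  0.   ]
```

View pics/s2.png

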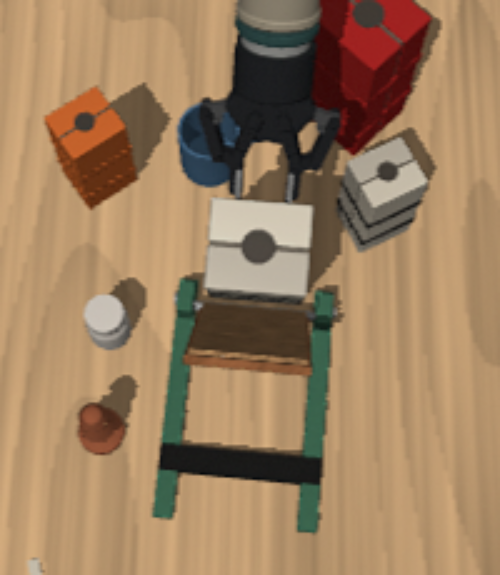

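The mould is tipping squarely: its top face is at (258,245) in the crop and its toe is still at the hinge. I'll slow down towards the balance point.

```bash

python3 -m crank '[[0.12,0,0.05,0,-0.003,0,0],[0.12,0,0.05,0,-0.003,0,0],[0.12,0,0.05,0,-0.003,0,0],[0.12,0,0.05,0,-0.003,0,0],[0.12,0,0.05,0,-0.003,0,0],[0.12,0,0.05,0,-0.003,0,0],[0.12,0,0.05,0,-0.003,0,0],[0.12,0,0.05,0,-0.003,0,0]]'
python3 rel.py -15 214 0.5 8
```

```text
time_s: 6.08
ee_pos: [0.5069, -0.0919, 0.2264]
eef_rot: [-1.983, -1.845, -0.56]
wrist_force: [0.3, 0.2, -0.4]
opening: 0.0427
gripper_force: 0.0
t 6.08 tips 0.019 cradle x -32 lat 0 z 210 tilt 0.55 F [ 0.3  0.2 -0.4] open 0.043
row [0.09 0.   0.03] [-0.    -0.003  0.   ]
```

```bash

python3 -m crank '[[0.08,0,0.03,0,-0.003,0,0],[0.08,0,0.03,0,-0.003,0,0],[0.08,0,0.03,0,-0.003,0,0],[0.08,0,0.03,0,-0.003,0,0],[0.08,0,0.03,0,-0.003,0,0],[0.08,0,0.03,0,-0.003,0,0],[0.08,0,0.03,0,-0.003,0,0],[0.08,0,0.03,0,-0.003,0,0]]'
python3 rel.py 7 214 0.45 8; python3 look.py s3
```

```text
time_s: 7.08
ee_pos: [0.5081, -0.0753, 0.2293]
eef_rot: [-2.014, -1.873, -0.517]
wrist_force: [-0.0, 0.1, -0.3]
opening: 0.0426
gripper_force: 0.0
t 7.08 tips 0.019 cradle x -16 lat 0 z 213 tilt 0.50 F [-0.   0.1 -0.3] open 0.043
row [0.11 0.   0.05] [-0.    -0.003  0.   ]
```

View pics/s3.png

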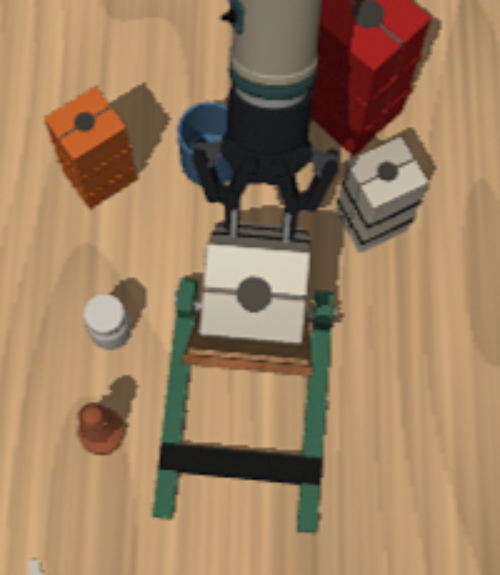

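The mould now leans on the cork, and the wrist force is near zero. Next I press down along an arc about the hinge.

```bash

python3 -m crank '[[0.11,0,0.05,0,-0.003,0,0],[0.11,0,0.05,0,-0.003,0,0],[0.11,0,0.05,0,-0.003,0,0],[0.11,0,0.05,0,-0.003,0,0],[0.11,0,0.05,0,-0.003,0,0],[0.11,0,0.05,0,-0.003,0,0],[0.11,0,0.05,0,-0.003,0,0],[0.11,0,0.05,0,-0.003,0,0]]'
python3 rel.py 27 211 0.42 8
```

```text
time_s: 8.12
ee_pos: [0.5096, -0.0538, 0.2303]
eef_rot: [-2.047, -1.901, -0.47]
wrist_force: [-2.1, -5.8, 1.6]
opening: 0.0422
gripper_force: 3.2
t 8.12 tips 0.019 cradle x 5 lat 0 z 213 tilt 0.45 F [-2.1 -5.8  1.6] open 0.042
row [0.1  0.   0.06] [-0.    -0.002 -0.   ]
```

```bash

python3 -m crank '[[0.1,0,0.06,0,-0.002,0,0],[0.1,0,0.06,0,-0.002,0,0],[0.1,0,0.06,0,-0.002,0,0],[0.1,0,0.06,0,-0.002,0,0],[0.1,0,0.06,0,-0.002,0,0],[0.1,0,0.06,0,-0.002,0,0],[0.1,0,0.06,0,-0.002,0,0],[0.1,0,0.06,0,-0.002,0,0]]'
python3 rel.py 47 207 0.38 8; python3 look.py s4
```

```text
time_s: 9.12
ee_pos: [0.5113, -0.0303, 0.2281]
eef_rot: [-2.066, -1.919, -0.44]
wrist_force: [-1.7, -5.7, 0.9]
opening: 0.0425
gripper_force: 2.8
t 9.12 tips 0.019 cradle x 27 lat 0 z 211 tilt 0.42 F [-1.7 -5.7  0.9] open 0.042
row [0.09 0.   0.06] [-0.    -0.003 -0.   ]
```

View pics/s4.png

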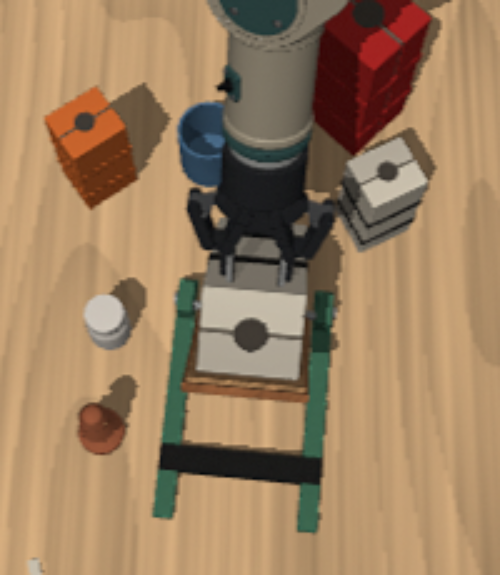

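Mould and backrest are going down together under about 6 N.

```bash

python3 -m crank '[[0.09,0,0.06,0,-0.003,0,0],[0.09,0,0.06,0,-0.003,0,0],[0.09,0,0.06,0,-0.003,0,0],[0.09,0,0.06,0,-0.003,0,0],[0.09,0,0.06,0,-0.003,0,0],[0.09,0,0.06,0,-0.003,0,0],[0.09,0,0.06,0,-0.003,0,0],[0.09,0,0.06,0,-0.003,0,0]]'
python3 rel.py 67 200 0.34 8
```

```text
time_s: 10.18
ee_pos: [0.5129, -0.0091, 0.2241]
eef_rot: [-2.095, -1.946, -0.394]
wrist_force: [-0.8, -5.1, 1.2]
opening: 0.0426
gripper_force: 2.3
t 10.18 tips 0.019 cradle x 48 lat 0 z 206 tilt 0.37 F [-0.8 -5.1  1.2] open 0.043
row [0.08 0.   0.06] [-0.    -0.002  0.   ]
```

```bash

python3 -m crank '[[0.08,0,0.07,0,-0.002,0,0],[0.08,0,0.07,0,-0.002,0,0],[0.08,0,0.07,0,-0.002,0,0],[0.08,0,0.07,0,-0.002,0,0],[0.08,0,0.07,0,-0.002,0,0],[0.08,0,0.07,0,-0.002,0,0],[0.08,0,0.07,0,-0.002,0,0],[0.08,0,0.07,0,-0.002,0,0]]'
python3 rel.py 86 191 0.3 8
```

```text
time_s: 11.18
ee_pos: [0.5145, 0.0125, 0.2169]
eef_rot: [-2.112, -1.964, -0.365]
wrist_force: [-1.5, -4.6, 2.6]
opening: 0.0425
gripper_force: 2.1
t 11.18 tips 0.019 cradle x 69 lat 0 z 199 tilt 0.34 F [-1.5 -4.6  2.6] open 0.043
row [0.07 0.   0.06] [-0.    -0.003  0.   ]
```

```bash

python3 -m crank '[[0.07,0,0.065,0,-0.003,0,0],[0.07,0,0.065,0,-0.003,0,0],[0.07,0,0.065,0,-0.003,0,0],[0.07,0,0.065,0,-0.003,0,0],[0.07,0,0.065,0,-0.003,0,0],[0.07,0,0.065,0,-0.003,0,0],[0.07,0,0.065,0,-0.003,0,0],[0.07,0,0.065,0,-0.003,0,0]]'
python3 rel.py 103 181 0.26 8
```

```text
time_s: 12.18
ee_pos: [0.5157, 0.0304, 0.2091]
eef_rot: [-2.139, -1.99, -0.317]
wrist_force: [-0.0, -4.9, 1.7]
opening: 0.0426
gripper_force: 1.9
t 12.18 tips 0.019 cradle x 86 lat 0 z 191 tilt 0.30 F [-0.  -4.9  1.7] open 0.043
row [0.07 0.   0.07] [-0.    -0.002  0.   ]
```

```bash

python3 -m crank '[[0.065,0,0.07,0,-0.002,0,0],[0.065,0,0.07,0,-0.002,0,0],[0.065,0,0.07,0,-0.002,0,0],[0.065,0,0.07,0,-0.002,0,0],[0.065,0,0.07,0,-0.002,0,0],[0.065,0,0.07,0,-0.002,0,0],[0.065,0,0.07,0,-0.002,0,0],[0.065,0,0.07,0,-0.002,0,0]]'
python3 rel.py 119 169 0.22 8; python3 look.py s5
```

```text
time_s: 13.18
ee_pos: [0.5169, 0.0468, 0.1993]
eef_rot: [-2.157, -2.007, -0.285]
wrist_force: [0.7, -2.6, 4.4]
opening: 0.0426
gripper_force: 2.3
t 13.18 tips 0.019 cradle x 102 lat 0 z 181 tilt 0.26 F [ 0.7 -2.6  4.4] open 0.043
row [0.07 0.   0.08] [-0.    -0.003  0.   ]
```

View pics/s5.png

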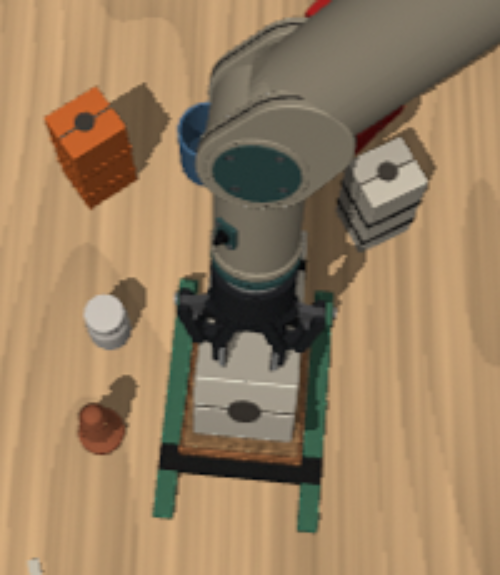

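It is still aligned, with the toe end at the hinge. Continuing.

```bash

python3 -m crank '[[0.065,0,0.08,0,-0.002,0,0],[0.065,0,0.08,0,-0.002,0,0],[0.065,0,0.08,0,-0.002,0,0],[0.065,0,0.08,0,-0.002,0,0],[0.065,0,0.08,0,-0.002,0,0],[0.065,0,0.08,0,-0.002,0,0],[0.065,0,0.08,0,-0.002,0,0],[0.065,0,0.08,0,-0.002,0,0]]'
python3 rel.py 134 155 0.18 8
```

```text
time_s: 14.22
ee_pos: [0.518, 0.0634, 0.187]
eef_rot: [-2.175, -2.024, -0.252]
wrist_force: [1.0, -1.8, 5.3]
opening: 0.0426
gripper_force: 2.5
t 14.22 tips 0.019 cradle x 118 lat 0 z 169 tilt 0.23 F [ 1.  -1.8  5.3] open 0.043
row [0.07 0.   0.08] [-0.    -0.003  0.   ]
```

```bash

python3 -m crank '[[0.06,0,0.08,0,-0.002,0,0],[0.06,0,0.08,0,-0.002,0,0],[0.06,0,0.08,0,-0.002,0,0],[0.06,0,0.08,0,-0.002,0,0],[0.06,0,0.08,0,-0.002,0,0],[0.06,0,0.08,0,-0.002,0,0],[0.06,0,0.08,0,-0.002,0,0],[0.06,0,0.08,0,-0.002,0,0]]'
python3 rel.py 145 139 0.16 8
```

```text
time_s: 15.22
ee_pos: [0.5191, 0.078, 0.1738]
eef_rot: [-2.194, -2.041, -0.218]
wrist_force: [2.3, -2.8, 3.5]
opening: 0.0424
gripper_force: 1.8
t 15.22 tips 0.019 cradle x 132 lat 0 z 155 tilt 0.20 F [ 2.3 -2.8  3.5] open 0.042
row [0.05 0.   0.09] [-0.    -0.003  0.   ]
```

```bash

python3 -m crank '[[0.05,0,0.09,0,-0.002,0,0],[0.05,0,0.09,0,-0.002,0,0],[0.05,0,0.09,0,-0.002,0,0],[0.05,0,0.09,0,-0.002,0,0],[0.05,0,0.09,0,-0.002,0,0],[0.05,0,0.09,0,-0.002,0,0],[0.05,0,0.09,0,-0.002,0,0],[0.05,0,0.09,0,-0.002,0,0]]'
python3 rel.py 152 126 0.12 8; python3 look.py s6
```

```text
time_s: 16.23
ee_pos: [0.52, 0.0918, 0.1582]
eef_rot: [-2.21, -2.058, -0.185]
wrist_force: [2.5, 0.2, 5.2]
opening: 0.0431
gripper_force: 2.4
t 16.23 tips 0.019 cradle x 145 lat 1 z 139 tilt 0.17 F [2.5 0.2 5.2] open 0.043
row [0.03 0.   0.07] [-0.    -0.003  0.   ]
```

View pics/s6.png

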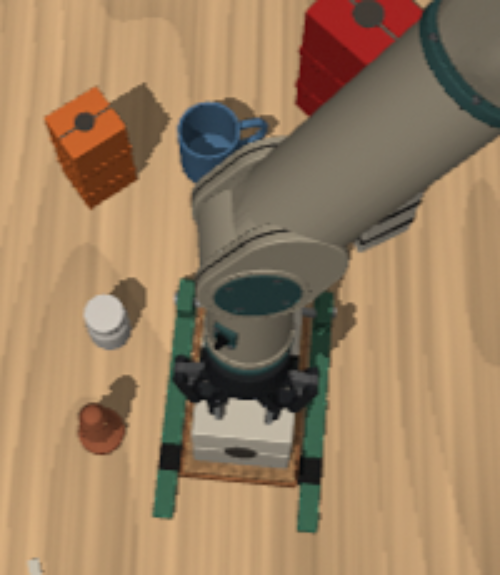

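Almost down, and clear of the other things. I'll go gently until the force rises at the stop.

```bash

python3 -m crank '[[0.03,0,0.07,0,-0.002,0,0],[0.03,0,0.07,0,-0.002,0,0],[0.03,0,0.07,0,-0.002,0,0],[0.03,0,0.07,0,-0.002,0,0],[0.03,0,0.07,0,-0.002,0,0],[0.03,0,0.07,0,-0.002,0,0],[0.03,0,0.07,0,-0.002,0,0],[0.03,0,0.07,0,-0.002,0,0]]'
python3 rel.py 155 117 0.1 8
```

```text
time_s: 17.27
ee_pos: [0.5204, 0.1013, 0.1457]
eef_rot: [-2.225, -2.074, -0.152]
wrist_force: [2.6, 3.9, 6.3]
opening: 0.0427
gripper_force: 3.1
t 17.27 tips 0.019 cradle x 154 lat 1 z 127 tilt 0.14 F [2.6 3.9 6.3] open 0.043
row [0.   0.   0.05] [-0.    -0.002  0.   ]
```

```bash

python3 -m crank '[[0.02,0,0.04,0,0,0,0],[0.02,0,0.04,0,0,0,0],[0.02,0,0.04,0,0,0,0],[0.02,0,0.04,0,0,0,0],[0.02,0,0.04,0,0,0,0]]'
python3 rel.py 155 117 0.13 8
```

```text
time_s: 17.9
ee_pos: [0.5206, 0.1043, 0.141]
eef_rot: [-2.225, -2.074, -0.152]
wrist_force: [2.7, 3.5, 6.0]
opening: 0.0428
gripper_force: 2.9
t 17.90 tips 0.019 cradle x 157 lat 1 z 122 tilt 0.14 F [2.7 3.5 6. ] open 0.043
row [-0.01  0.    0.02] [-0.    -0.001  0.   ]
```

```bash

python3 -m crank '[[0.005,0,0.04,0,0,0,0],[0.005,0,0.04,0,0,0,0],[0.005,0,0.04,0,0,0,0],[0.005,0,0.04,0,0,0,0]]'
python3 rel.py 157 112 0.14 8
```

```text
time_s: 18.4
ee_pos: [0.5207, 0.1059, 0.1376]
eef_rot: [-2.224, -2.074, -0.153]
wrist_force: [-1.0, 2.8, 17.4]
opening: 0.0425
gripper_force: 8.3
t 18.40 tips 0.019 cradle x 159 lat 1 z 119 tilt 0.14 F [-1.   2.8 17.4] open 0.042
row [-0.01  0.    0.03] [-0.  0.  0.]
```

```bash

python3 -m crank '[[0,0,0.04,0,0,0,0],[0,0,0.04,0,0,0,0],[0,0,0.04,0,0,0,0]]'
python3 rel.py 157 112 0.14 8
```

```text
time_s: 18.77
ee_pos: [0.5208, 0.1061, 0.1371]
eef_rot: [-2.225, -2.075, -0.154]
wrist_force: [-6.9, -0.4, 40.3]
opening: 0.0426
gripper_force: 20.3
t 18.77 tips 0.019 cradle x 159 lat 1 z 118 tilt 0.14 F [-6.9 -0.4 40.3] open 0.043
row [-0.01  0.    0.03] [-0.  0.  0.]
```

It is on the stop (force 40 N, tips at z = 118 mm). Now I back off.

```bash

python3 -m crank '[[0,0,-0.08,0,0,0,0],[0,0,-0.1,0,0,0,0],[0,0,-0.15,0,0,0,0],[0,0,-0.4,0,0,0,0],[0,0,-0.8,0,0,0,0],[0,0,-1,0,0,0,0],[0,0,-1,0,0,0,0],[0,0,-1,0,0,0,0]]'
python3 -m crank '[[-1,0,-1,0,0,0,0],[-1,0,-1,0,0,0,0],[-1,0,-1,0,0,0,0],[-1,0,-1,0,0,0,0],[-1,0,-0.5,0,0,0,0],[-1,0,-0.5,0,0,0,0],[-1,0,-0.5,0,0,0,0],[0,0,0,0,0,0,0]]'
python3 - <<'E'
from h import *; import m
np.set_printoptions(precision=3,suppress=True)
fs=[]
for n in("scene","top"):
    d=get_image(n); np.savez(f"{n}1.npz",**d); fs.append(f"{n}1.npz"); cv2.imwrite(f"pics/{n}1.png",d["img"][:,:,::-1])
m.run(fs)
E
```

```text
time_s: 19.77
ee_pos: [0.5192, 0.0881, 0.2468]
eef_rot: [-2.228, -2.072, -0.148]
wrist_force: [-0.1, 0.5, 0.1]
opening: 0.0426
gripper_force: 0.0
time_s: 20.78
ee_pos: [0.5059, -0.1056, 0.3588]
eef_rot: [-2.233, -2.069, -0.149]
wrist_force: [-0.0, 0.5, -1.5]
opening: 0.0426
gripper_force: 0.0
scene1.npz white 92 ztop 0.735 rect [ 495. -183.] [ 5. 35.] 76.9
scene1.npz white 6272 ztop 0.818 rect [337. -97.] [20. 62.] 62.0
scene1.npz white 94 ztop 0.728 rect [ 511. -113.] [ 6. 51.] 74.5
scene1.npz white 92 ztop 0.554 rect [ 505. -106.] [24. 67.] 84.8
scene1.npz white 512 ztop 0.151 rect [ 371. -165.] [67. 61.] 25.8
scene1.npz white 613 ztop 0.124 rect [507. -60.] [49. 99.] 85.6
scene1.npz white 259 ztop 0.079 rect [672. -23.] [41. 41.] 1.3
scene1.npz white 932 ztop 0.124 rect [512.  11.] [65. 99.] 85.8
scene1.npz white 1289 ztop 0.124 rect [519.  97.] [78. 99.] 85.3
scene1.npz red 1871 ztop 0.223 rect [ 429. -235.] [274. 105.] 63.4
scene1.npz orange 969 ztop 0.152 rect [ 696. -215.] [67. 62.] 37.3
scene1.npz orange 225 ztop 0.104 rect [676.  93.] [23. 20.] 6.5
scene1.npz blue 373 ztop 0
[... 1184 characters left out ...]
 26.6
top1.npz orange 104 ztop 0.104 rect [676.  94.] [19. 21.] 40.4
top1.npz green 1676 ztop 0.721 rect [ 513. -109.] [ 3. 51.] 76.0
top1.npz green 82 ztop 0.015 rect [603. 158.] [48. 18.] 85.2
top1.npz green 452 ztop 0.045 rect [587. -55.] [35. 18.] 84.3
top1.npz green 89 ztop 0.609 rect [ 531. -110.] [ 5. 15.] 48.8
top1.npz green 109 ztop 0.540 rect [505. -97.] [14. 59.] 88.6
top1.npz green 194 ztop 0.045 rect [433. -44.] [36. 15.] 88.9
green all ((514.2278442382812, -0.9995880126953125), (378.0992736816406, 174.3412628173828), 85.94823455810547)
top1.npz cork 3502 mean [ 0.433 -0.115  0.748] n [0.588 0.591 0.552] lo [ 0.515 -0.103  0.649] hi [ 0.4   -0.122  0.789] lean 0.5850493445175693
```

View pics/scene1.png

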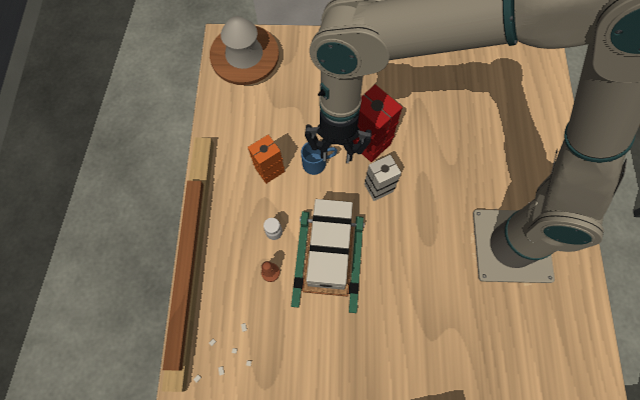

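The mould lies flat at scene (330,245) with its top at about 122 mm all along, aligned with the rest. The jar and figure measure where they stood, the mug still stands in place in the picture, and the hand is clear.

```bash
python3 -c "
from plant import arm; print(arm.finish_job())"
```

```text
the job is handed in; nothing more can be done
None
```

The mould was tipped onto the backrest and pressed slowly down until both lay flat on the stop, its top level at about 122 mm; jar, mug and figure were left standing, the hand is clear, and the job was handed in at about 21 s (no verdict was returned; the press on the stop peaked at about 40 N at the fingertips).

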